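# Gauge the open bushing on a watchmaker's pin-gauge stand

### The arm

A 6-joint arm with a two-finger parallel gripper is mounted at the origin on the work surface. World frame = base frame: x ahead of the robot, y to its left, z up, the work surface at z = 0. Lengths are in m, angles in rad, forces in N, time in s.
With the tool pointing down it reaches from about 0.225 to 0.875 m from the base axis. Payload 3.4 kg.
Tool frame: the origin (TCP) lies at the very end of the fingers, on their centre line; the grasp point (between the pads) lies hold_point_z behind it (hold_point_z is the distance from the TCP to the grasp point, in m); z points along the fingers, y is the line along which they close (so a half turn about z gives the same grasp; the last joint's range is limited). The gripper opens to 85 mm and grips with 20 to 120 N. Pads are 22 mm wide; open, the fingers measure 114 mm over their backs; the gripper's body (76 mm by 85 mm) begins 54 mm behind the grasp point. The pads swing forward as they close: fully open they stand 13 mm farther back than shut.
Start: joints at [-1.271, 0.276, 1.505, -0, 1.361, -0.121], TCP at [0.235, -0.525, 0.231] pointing down, gripper open.
Joint ranges: [-2.89, 2.89], [-0.75, 2.08], [0.22, 2.7], [-1.18, 4.32], [0.11, 2.71], [-2.7, 2.7]. Speed limits (rad/s): [2.57, 2.57, 3.14, 3.14, 3.14, 3.14].

### API

Orientations are given as a unit quaternion [w, x, y, z].
In Python, from workcell import read_state, camera, finish_job, hold_point_z gives the robot as it stands.
- The arm moves only by the tool jog_arm, never from a script. Its argument "targets" is a list of rows, each a list of 7 numbers: the shift along the tool's x, y, z scaled (see below), then the turn, a rotation vector about the tool's x, y, z scaled (see below), then the opening, from -1 (shut) to 1 (fully open). A call has 1 to 8 rows; each row shifts and turns the commanded pose from where the row before left it, along the tool's axes as they then stand; what a row does not reach is not made up. The controller multiplies each number of a shift by 75 mm and each number of a turn by 120 degrees. A row lasts 1/12 s, in which the tool goes at most 41.7 mm and 7.16 degrees, less where a joint would pass 70% of its speed; a pose out of reach is approached as far as the arm can. A call with a number of a shift or a turn outside -1 to 1 is refused whole. A call with a gripper value outside its range is refused whole. The fingers move at their own pace and stop on an object; "force" is the grip in N (left out, the last holds). Time passes only in rows, so rows that do not move let the fingers close. It gives the time, the measured TCP pose, the force, the opening and the grip force at its end, in the units of the state.
- read_state(): the state, without advancing time (a new reading comes with each control period).
- camera(name): name is "scene" or "top"; returns a dict with "frame" (480x640x3 uint8, red, green, blue), "range_z" (480x640 float32, m along the optical axis (not along the pixel's ray), 0 where there is no reading), "vfov" (degrees; the focal length in pixels is half the picture's height over the tangent of half this angle, whatever the lens; pixels are square), "cx", "cy" (the principal point, pixels), "k1" (the pictures are not rectified: a ray, as slopes to the right and down, at radius r is drawn at 1 + k1 r^2 times it, then the intrinsics apply), "R" (3x3) and "t" (3): a world point X has camera coordinates R X + t. Camera axes: x right, y down, z forward; pixel columns grow to the right and rows downward; lengths in m; the calibration is good to about 2 mm. A picture is of the moment at which its call begins.
- finish_job(): hands the job in; it is judged then, once.
The state is a dict: "time": time; "q": joint angles; "dq": joint speeds; "effort": joint torques, N m; "eef_pos": TCP position; "ee_rot": TCP orientation; "ft_force": force on the tool from outside, world axes, zero at the start; "moment": the same for the moment, N m; "grip_width": opening from 0.0 (shut) to 1.0 (fully open); "grip_force": force on a finger pad.
Only numpy, scipy, OpenCV 4.12 (cv2) and the standard library are available. Lean on these libraries where they do the work, as an engineer would, in place of code of your own. Each camera call takes 0.05 s, during which the arm holds its last target. There are 200 camera calls.

### The job

Two carriers sit in the track of the pin-gauge stand: slide the one whose brass plate has an open bushing along the track until its opening is right beneath the gauge pin, then press the pin's black cap all the way down so that the pin goes fully into the bushing, and leave it there. The carrier must stay flat in the track; leave the capped carrier and the things around the stand where they are.

Things in the scene. Friction and masses are not known exactly. Their poses are not given: they have to be found in the camera images.
- stand: Fixed gauge stand, steel base 10 mm high, spanning x -38 to +62, y -200 to +200 mm. Track along its y, open at both ends, between two rails (inner faces x = -23.5 and +23.5 mm, 12 mm wide, tops at z = 16 mm; an index line on each at y = 0). Column at x = 40 to 60 mm, 30 mm wide, 56 mm high. Origin: on the table, mid-track, exactly under the pin's axis; z up.
- head (a point): Front end of the column's head, the 22 mm wide (y) bar at z = 46 to 56 mm that reaches over mid-track and guides the pin: centre of its top front edge, 56 mm above the table, 14 mm in front of the pin's axis.
- gauge_pin (a joint): Travel of the gauge pin down through the head: 0 = fully up, 0.020 m = fully down. Moves vertically, stays where it is left (about 4 N to move it). The steel pin is 6 mm in diameter with a tapered point (8 mm long, 2 mm wide at the tip), and carries a black cap 24 mm in diameter, 9 mm high.
- pin_tip (a point): Lower tip of the gauge pin, on its axis; 41 mm above the table when fully up, 21 mm when fully down.
- pin_cap (a point): Centre of the flat top of the pin's black cap: 86 mm above the table when fully up, 66 mm when fully down.
- open_carrier: Loose grey plastic carrier with the OPEN bushing, 200 g: block 45 mm (x) x 80 mm (y, along the track) x 22 mm high, sitting in the track (underside 10 mm above the table, flat ends 40 mm either way along y); on it a round brass plate 40 mm wide, 5 mm thick, with an open round hole in the middle. Origin: centre of the block's underside.
- bushing (a point): Centre of the mouth of the open bushing, at the middle of the open carrier, 27 mm above its underside (37 mm above the table): hole 9 mm in diameter, 23 mm deep, straight down.
- capped_carrier: Loose carrier of the same make and size in the other half of the track, but its brass plate is closed by a steel dome 20 mm wide, 6 mm high: not the one to gauge. Origin: centre of its underside.
- loupe: Bystander: black eye loupe standing on the table behind the stand, 38 mm across, 36 mm high. Origin: centre of its underside.
- parts_jar: Bystander: small glass jar with steel cap standing behind the stand, 36 mm across, 35 mm high. Origin: centre of its underside.
- screwdriver: Bystander: screwdriver 120 mm long lying on the table in front of the stand (on the robot's side). Origin: at its middle, on the table side; its x axis runs along it, roughly along the track.
Mind the look-alikes: they are no part of the job. Leave any orange or pink look-alike of the open_carrier alone.

How it is judged:
On the way:
1. the open bushing is beneath the gauge pin while the pin is still up (horizontal distance between bushing and pin_tip below 0.005 m and value of joint gauge_pin below 0.006 m), for 0.2 s.
At the end, for the whole second after the job is handed in: The gauge pin is down (joint above 17 of 20 mm) inside the open bushing (pin tip and bushing centre within 3 mm horizontally), the open carrier is flat in the track (underside less than 3 mm above the base, tilt below 0.06 rad) and at rest, and the capped carrier is within 20 mm of where it started (value of joint gauge_pin above 0.017 m and horizontal distance between bushing and pin_tip below 0.003 m and z of open_carrier in the frame of stand below 0.013 m and angle between open_carrier's own z axis and vertical below 0.06 rad and linear speed of open_carrier below 0.01 m/s and distance of capped_carrier from where it was at the start of the episode below 0.02 m); the robot touches nothing.
It fails at once if the capped carrier or a bystander (loupe, jar, screwdriver) is moved by more than 20 mm (carrier) or 30 mm (distance of capped_carrier from where it was at the start of the episode above 0.02 m or distance of any of loupe, parts_jar, screwdriver from where it was at the start of the episode above 0.03 m).
It also fails if it takes over 48 s, if anything falls off the work surface, if the arm or the gripper's body presses on something with over 40 N, if the wrist force passes 120 N, or if a joint passes its speed limit or range.

## Working session

There is one attempt and no reset: what is moved stays moved. The work goes in short steps, Python scripts to look and compute and a tool call to move; the robot and the scene stay as the last step left them, time stands still between calls to the robot, and variables do not carry over. Pictures are saved under pics/ and viewed, at most 10 in all, crops included, and the job is handed in when it is done.

Besides the shell and the picture viewer there is one more tool, called after "Emit:" by a JSON object that holds its "fn" and its "kwargs". jog_arm: Moves the arm, as the interface text tells. Shifts and turns lie within -1 to 1; 1 stands for 75 mm of shift or 120 degrees of turn. Its arguments: {"type":"object","properties":{"targets":{"type":"array"},"force":{"type":"number"}},"required":["targets"]}

```bash
ls; mkdir -p pics; cat > h.py <<'E'
import numpy as np, cv2
from workcell import *
def cam(n):
    c=camera(n); c['f']=240/np.tan(np.radians(c['vfov'])/2); return c
def ray(c,u,v):
    K=np.array([[c['f'],0,c['cx']],[0,c['f'],c['cy']],[0,0,1.]])
    p=cv2.undistortPoints(np.array([[[u,v]]],float),K,np.array([c['k1'],0,0,0.]))[0,0] if False else None
    d=np.array([(u-c['cx'])/c['f'],(v-c['cy'])/c['f']]);s=d.copy()
    for _ in range(20): s=d/(1+c['k1']*(s@s))
    R=np.array(c['R']);t=np.array(c['t'])
    return -R.T@t, R.T@np.array([s[0],s[1],1]), 
def onz(c,u,v,z):
    o,d=ray(c,u,v); return o+d*(z-o[2])/d[2]
def depth(c,u,v):
    o,d=ray(c,u,v); return o+d*c['range_z'][int(v),int(u)]
def save(c,name,box=None,s=1):
    im=c['frame'][:,:,::-1]
    if box: im=im[box[1]:box[3],box[0]:box[2]]
    cv2.imwrite('pics/'+name,cv2.resize(im,None,fx=s,fy=s,interpolation=cv2.INTER_CUBIC))
E
python3 - <<'E'
from h import *
for n in('scene','top'):
    c=cam(n); save(c,n+'0.png'); print(n,c['f'],c['cx'],c['cy'],c['k1'],-np.array(c['R']).T@c['t'])
print(hold_point_z, read_state())
E
```

```text
pics
scene 482.3629255745652 316.3955688932275 242.73799845244423 -0.04399646919320393 [ 0.97952352 -0.56645403  0.55560453]
top 590.048857462404 328.3098901311835 244.43502430522378 -0.17582318911131492 [ 0.39379711 -0.02258871  1.15100957]
0.0187 {'time': 0.1, 'q': array([-1.27099867e+00,  2.76492271e-01,  1.50598601e+00,  1.77377310e-05,
        1.36068775e+00, -1.21018616e-01]), 'dq': array([-0.00031452, -0.00223626, -0.00306011, -0.00092732,  0.00058591,
       -0.00027227]), 'effort': array([ 3.45025437e-04, -4.17698729e+01, -2.46404529e+01, -2.18386695e-04,
        5.82278983e-03, -1.11217361e-05]), 'eef_pos': array([ 0.23474553, -0.52439748,  0.2305569 ]), 'ee_rot': array([-7.84322192e-04,  9.77945838e-01,  2.08857171e-01, -6.15903908e-05]), 'ft_force': array([ 0.74403339, -0.35607916, -0.45050134]), 'moment': array([-0.02963994, -0.00249443,  0.01492551]), 'grip_force': 0.0, 'grip_width': 0.9984021147528918}
```

View pics/scene0.png

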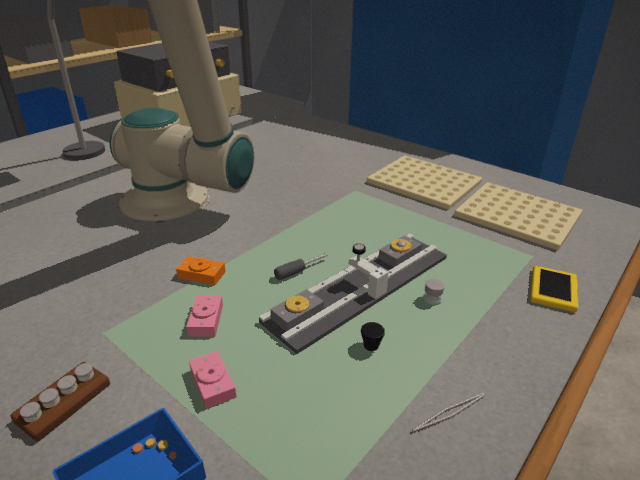

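View pics/top0.png

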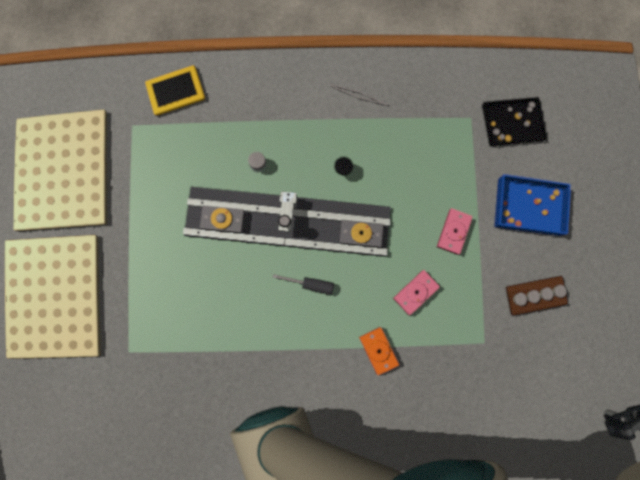

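The scene picture shows brass plates at (297,304) with a dark hole and (401,245) with a steel dome. The top picture shows the same two at (361,232) and (221,218), with the pin cap at (285,221). The orange and pink look-alikes lie outside the track. The (361,232) plate in the grey block fits the open bushing, which I'll confirm in a crop.

```bash
python3 - <<'E'
from h import *
T=cam('top');S=cam('scene')
a=cv2.resize(T['frame'][180:265,175:400,::-1],None,fx=3.4,fy=3.4,interpolation=cv2.INTER_CUBIC)
b=cv2.resize(S['frame'][225:350,255:455,::-1],None,fx=2.4,fy=2.4,interpolation=cv2.INTER_CUBIC)
w=max(a.shape[1],b.shape[1]);pad=lambda i:cv2.copyMakeBorder(i,0,0,0,w-i.shape[1],cv2.BORDER_CONSTANT)
cv2.imwrite('pics/crop1.png',np.vstack([pad(a),pad(b)]))
for n,c,box in(('top',T,(175,180,400,265)),('scene',S,(255,225,455,350))):
    hsv=cv2.cvtColor(c['frame'],cv2.COLOR_RGB2HSV)
    def blobs(m,amin,z):
        k=np.zeros_like(m);k[box[1]:box[3],box[0]:box[2]]=1
        for q in cv2.findContours(m*k,cv2.RETR_EXTERNAL,cv2.CHAIN_APPROX_NONE)[0]:
            A=cv2.contourArea(q)
            if A>amin:
                e=cv2.fitEllipse(q);print(n,A,np.round(e[0],1),np.round(e[1],1),'z',z,onz(c,*e[0],z).round(4))
    blobs(cv2.inRange(hsv,(15,110,70),(30,255,255)),100,.037)
    # white rails
    m=cv2.inRange(hsv,(0,0,150),(180,60,255));
    k=np.zeros_like(m);k[box[1]:box[3],box[0]:box[2]]=1
    for q in cv2.findContours(m*k,cv2.RETR_EXTERNAL,cv2.CHAIN_APPROX_NONE)[0]:
        if cv2.contourArea(q)>150 and n=='top':
            r=cv2.boxPoints(cv2.minAreaRect(q));print('white',cv2.contourArea(q),[onz(c,*p,.016).round(4).tolist() for p in r])
E
```

```text
top 306.5 [361.  232.4] [19.4 20.2] z 0.037 [ 0.5495 -0.111   0.037 ]
top 317.0 [221.  218.1] [19.9 20.4] z 0.037 [0.5841 0.1564 0.037 ]
white 265.5 [[0.5877, -0.0095, 0.016], [0.5981, -0.0108, 0.016], [0.5815, -0.1372, 0.016], [0.5711, -0.1358, 0.016]]
white 7455.5 [[0.6669, 0.2521, 0.016], [0.6565, -0.1341, 0.016], [0.4904, -0.1279, 0.016], [0.4998, 0.2508, 0.016]]
scene 280.0 [296.8 303.4] [15.6 23. ] z 0.037 [ 0.5516 -0.1124  0.037 ]
scene 186.5 [400.6 245. ] [12.1 19.8] z 0.037 [0.5861 0.155  0.037 ]
```

View pics/crop1.png

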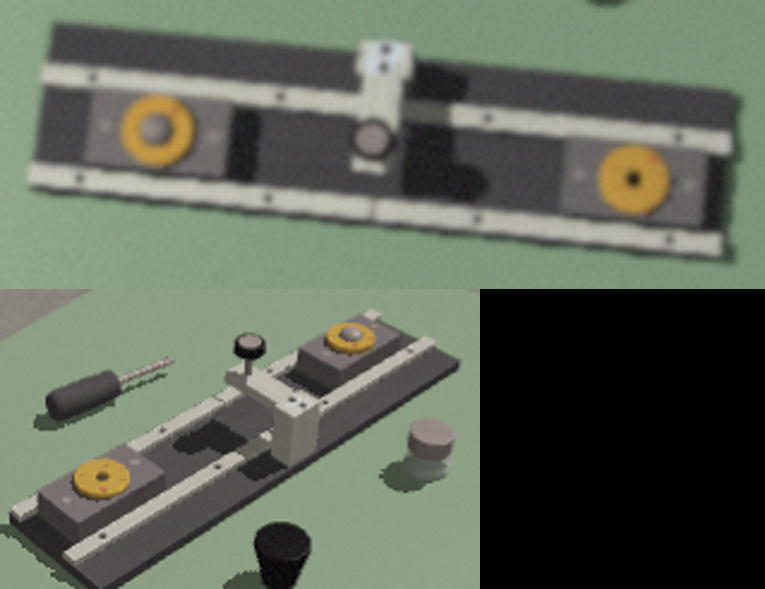

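The crop confirms it: the carrier on the right in top (361,232) has a dark open hole, and the one at (221,218) has the dome. The cap is at about (284.5,220.5) in top.

```bash
python3 - <<'E'
from h import *
T=cam('top');S=cam('scene')
for n,c,b in(('top',T,(270,205,300,240)),('scene',S,(345,235,375,262))):
    P=[];U=[]
    for v in range(b[1],b[3]):
        for u in range(b[0],b[2]):
            if c['range_z'][v,u]>0:
                p=depth(c,u,v)
                if .08<p[2]<.092: P.append(p);U.append((u,v))
    P=np.array(P);U=np.array(U,np.float32);e=cv2.minEnclosingCircle(U)
    print(n,len(P),P.mean(0).round(4),np.median(P[:,2]),U.mean(0),e,onz(c,*U.mean(0),.086).round(4))
print('idx top',onz(T,284.7,241.2,.016)); 
a=[onz(T,175+x/3.4,180+y/3.4,.016) for x,y in((35,177),(716,243))];print('front rail',a)
d=a[0]-a[1];print(np.degrees(np.arctan2(d[0],d[1])),np.linalg.norm(d))
d=onz(T,221,218.1,.037)-onz(T,361,232.4,.037);print(np.degrees(np.arctan2(d[0],d[1])))
print('scene idx', onz(S,255+217/2.4,225+(400-289)/2.4,.016))
print('screwdriver', onz(T,277,277,.01),onz(T,337,289,.01))
E
```

```text
top 130 [0.5683 0.0329 0.0852] 0.08498879114141145 [284.06924 220.50769] ((284.1363525390625, 220.59091186523438), 6.410638809204102) [0.5682 0.0329 0.086 ]
scene 110 [0.5712 0.031  0.0852] 0.0858970285450599 [358.79092 247.89091] ((358.9050598144531, 247.72784423828125), 6.504785060882568) [0.5719 0.03   0.086 ]
idx top [0.53900595 0.03602242 0.016     ]
front rail [array([0.56195632, 0.2304937 , 0.016     ]), array([ 0.51400588, -0.15917475,  0.016     ])]
7.015233630541534 0.39260762227353
7.34147618367771
scene idx [0.54003504 0.0365755  0.016     ]
screwdriver [0.47031662 0.05259081 0.01      ] [ 0.44411837 -0.06287099  0.01      ]
```

Emit:
{"fn": "jog_arm", "kwargs": {"targets": [[0.365,-0.16,0,0,0,-0.055,-1],[0.38,-0.12,0,0,0,-0.055,-1],[0.39,-0.08,0,0,0,-0.055,-1],[0.4,-0.03,0,0,0,-0.055,-1],[0.4,0.02,0,0,0,-0.055,-1],[0.395,0.06,0,0,0,-0.055,-1],[0.385,0.11,0,0,0,-0.055,-1],[0.37,0.15,0,0,0,-0.055,-1]]}}

```text
time: 0.97
eef_pos: [0.3956, -0.3451, 0.2314]
ee_rot: [0.0, 0.781, 0.624, 0.0]
ft_force: [0.4, 0.2, -0.0]
grip_width: 0.002
grip_force: 0.0
```

```bash
cat >> h.py <<'E'
from scipy.spatial.transform import Rotation as Ro
A=np.radians(7.2);O=np.array([.569,.0323,0]);SX=np.array([np.cos(A),-np.sin(A),0]);SY=np.array([np.sin(A),np.cos(A),0])
def go(x,y,z):
    s=read_state();q=s['ee_rot'];R=Ro.from_quat([q[1],q[2],q[3],q[0]]).as_matrix()
    D=np.array([SY,SX,[0,0,-1]]).T
    p=s['eef_pos'];r=p-O
    print('t',s['time'],'stand',np.round([r@SX*1e3,r@SY*1e3,p[2]*1e3],1),'F',np.round(s['ft_force'],1),'w',s['grip_width'])
    print('shift/75',np.round(R.T@(O+x*SX+y*SY+np.array([0,0,z])-p)/.075,3),'turn/120',np.round(np.degrees(Ro.from_matrix(R.T@D).as_rotvec())/120,4))
E
python3 -c "
from h import *
go(0,-.215,.1)"
```

```text
t 0.9667 stand [-124.8 -396.2  231.4] F [ 0.4  0.2 -0. ] w 0.0018502108419983009
shift/75 [2.566 1.421 1.752] turn/120 [ 0.0001  0.0001 -0.0464]
```

Emit:
{"fn": "jog_arm", "kwargs": {"targets": [[0.366,0.203,0.25,0,0,0,-1],[0.366,0.203,0.25,0,0,0,-1],[0.366,0.203,0.25,0,0,0,-1],[0.366,0.203,0.25,0,0,0,-1],[0.366,0.203,0.25,0,0,0,-1],[0.366,0.203,0.25,0,0,0,-1],[0.366,0.203,0.25,0,0,0,-1],[0,0,0,0,0,-0.0464,-1]]}}

```text
time: 1.63
eef_pos: [0.5433, -0.1783, 0.0963]
ee_rot: [-0.003, 0.75, 0.661, 0.0]
ft_force: [-0.7, -1.5, 0.6]
grip_width: -0.002
grip_force: 0.0
```

```bash
python3 -c "
from h import *
go(0,-.215,.022)
c=cam('scene');save(c,'a.png',(220,180,460,360),3)"
```

```text
t 1.6333 stand [   0.9 -212.1   96.3] F [-0.7 -1.5  0.6] w -0.0020760674078405938
shift/75 [-0.042 -0.009  0.991] turn/120 [-0.0019 -0.0021 -0.0004]
```

View pics/a.png

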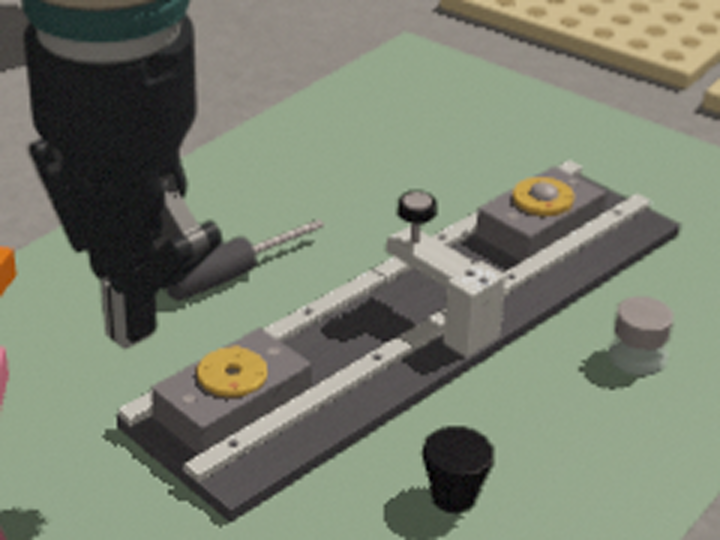

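The shut fingers hang above the track just beyond the open carrier's near end (about (235,390) in this crop), clear of everything.

Emit:
{"fn": "jog_arm", "kwargs": {"targets": [[-0.06,-0.008,0.3,0,0,0,-1],[0,0,0.3,0,0,0,-1],[0,0,0.25,0,0,0,-1],[0,0,0.12,0,0,0,-1],[0,0,0,0,0,0,-1],[0,0,0,0,0,0,-1]]}}

```text
time: 2.18
eef_pos: [0.541, -0.1882, 0.0276]
ee_rot: [0.0, 0.752, 0.659, -0.0]
ft_force: [0.3, 0.2, 0.7]
grip_width: -0.002
grip_force: 0.0
```

```bash
python3 -c "
from h import *
go(0,-.115,.022)"
```

```text
t 2.1833 stand [-2.000e-01 -2.223e+02  2.760e+01] F [0.3 0.2 0.7] w -0.0016559925524940375
shift/75 [ 1.43  -0.007  0.074] turn/120 [ 0.0001  0.0001 -0.0032]
```

Emit:
{"fn": "jog_arm", "kwargs": {"targets": [[0,0,0.05,0,0,-0.003,-1],[0.12,0,0,0,0,0,-1],[0.12,0,0,0,0,0,-1],[0.12,0,0,0,0,0,-1],[0.12,0,0,0,0,0,-1],[0.12,0,0,0,0,0,-1],[0.12,0,0,0,0,0,-1],[0,0,0,0,0,0,-1]]}}

```text
time: 2.85
eef_pos: [0.5477, -0.1318, 0.0237]
ee_rot: [-0.0, 0.749, 0.662, 0.0]
ft_force: [-0.4, -0.3, -0.3]
grip_width: 0.001
grip_force: 0.0
```

```bash
cat >> h.py <<'E'
def brass():
    for n in('top','scene'):
        c=cam(n);hsv=cv2.cvtColor(c['frame'],cv2.COLOR_RGB2HSV);m=cv2.inRange(hsv,(15,110,70),(30,255,255))
        for q in cv2.findContours(m,cv2.RETR_EXTERNAL,cv2.CHAIN_APPROX_NONE)[0]:
            if len(q)>12:
                e=cv2.fitEllipse(q);p=onz(c,*e[0],.037)-O
                if abs(p@SX)<.03: print(n,cv2.contourArea(q),np.round(e[0],1),np.round(e[1],1),'stand mm',(p@SX*1e3).round(1),(p@SY*1e3).round(1))
E
python3 -c "
from h import *
go(0,-.051,.022);brass()"
```

```text
t 2.85 stand [  -0.6 -165.5   23.7] F [-0.4 -0.3 -0.3] w 0.0005744995074144359
shift/75 [1.526 0.011 0.024] turn/120 [-0.0001 -0.0005  0.001 ]
top 30.5 [337.7 228.2] [ 3.6 13. ] stand mm 2.4 -99.4
top 315.0 [221. 218.] [19.8 20.3] stand mm -0.5 125.1
scene 174.0 [312.9 297.2] [12.  20.5] stand mm 6.5 -114.7
scene 187.0 [400.6 245. ] [12.1 19.8] stand mm 1.6 123.9
```

Emit:
{"fn": "jog_arm", "kwargs": {"targets": [[0.12,0,0,0,0,0,-1],[0.12,0,0,0,0,0,-1],[0.12,0,0,0,0,0,-1],[0.12,0,0,0,0,0,-1],[0.12,0,0,0,0,0,-1],[0.12,0,0,0,0,0,-1],[0.12,0,0,0,0,0,-1],[0.12,0,0,0,0,0,-1]]}}

```text
time: 3.62
eef_pos: [0.5566, -0.0615, 0.0235]
ee_rot: [-0.0, 0.75, 0.662, -0.0]
ft_force: [-0.4, -1.3, -0.2]
grip_width: -0.002
grip_force: 0.4
```

Emit:
{"fn": "jog_arm", "kwargs": {"targets": [[0.12,0,0,0,0,0,-1],[0.12,0,0,0,0,0,-1],[0.05,0,0,0,0,0,-1],[0,0,0,0,0,0,-1]]}}

```text
time: 3.95
eef_pos: [0.5595, -0.0399, 0.0236]
ee_rot: [-0.0, 0.75, 0.662, 0.0]
ft_force: [0.8, 0.1, -0.2]
grip_width: 0.0
grip_force: 0.0
```

```bash
python3 -c "
from h import *
go(0,-.051,.022);brass()
c=cam('scene');save(c,'b.png',(240,180,440,330),4)"
```

```text
t 3.95 stand [ -0.4 -72.8  23.6] F [ 0.8  0.1 -0.2] w 0.00023370383441236145
shift/75 [0.291 0.006 0.021] turn/120 [ 0.     -0.0002  0.0008]
top 224.0 [297.7 226.7] [14.6 20.6] stand mm -2.5 -23.1
top 315.0 [221. 218.] [19.8 20.3] stand mm -0.5 125.1
scene 124.5 [351.2 276.1] [ 9.6 19.2] stand mm 8.1 -23.2
scene 186.5 [400.6 245. ] [12.1 19.8] stand mm 1.6 123.9
```

View pics/b.png

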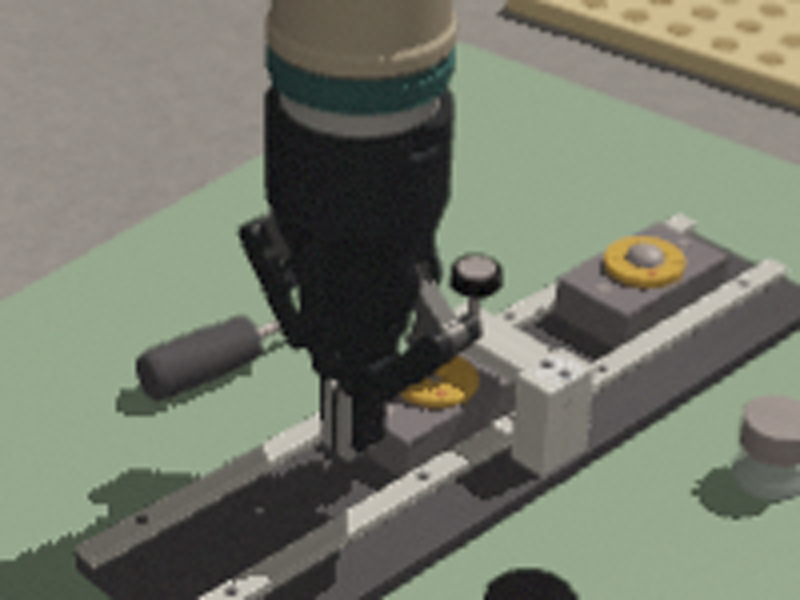

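The carrier follows the fingers, flat; its brass edge is at about (435,385) in this crop, nearing the head. I'll stop 5 mm short, back off and measure.

Emit:
{"fn": "jog_arm", "kwargs": {"targets": [[0.075,0,0,0,0,0,-1],[0.075,0,0,0,0,0,-1],[0.05,0,0,0,0,0,-1],[0.02,0,0,0,0,0,-1],[0,0,0,0,0,0,-1],[0,0,0,0,0,0,-1]]}}

```text
time: 4.6
eef_pos: [0.5614, -0.0244, 0.0235]
ee_rot: [-0.0, 0.75, 0.662, 0.0]
ft_force: [-0.7, 0.3, -0.3]
grip_width: -0.001
grip_force: 0.0
```

```bash
python3 -c "
from h import *
go(0,-.051,.022);brass()"
```

```text
t 4.6 stand [ -0.5 -57.2  23.5] F [-0.7  0.3 -0.3] w -0.0013718322267084703
shift/75 [0.082 0.006 0.02 ] turn/120 [-0.     -0.0001  0.0003]
top 79.0 [288.2 226.9] [14.7 17.5] stand mm -4.8 -5.2
top 318.0 [221. 218.] [20.  20.4] stand mm -0.5 125.1
scene 82.0 [355.4 273.8] [ 7.8 15.7] stand mm 8.4 -12.7
scene 186.5 [400.6 245.1] [12.2 19.6] stand mm 1.7 123.9
```

Emit:
{"fn": "jog_arm", "kwargs": {"targets": [[-0.4,0,0,0,0,0,-1],[-0.5,0,0,0,0,0,-1],[-0.5,0,0,0,0,0,-1],[-0.4,0,0,0,0,0,-1],[0,0,0,0,0,0,-1],[0,0,0,0,0,0,-1]]}}

```text
time: 5.2
eef_pos: [0.5444, -0.1602, 0.0235]
ee_rot: [0.0, 0.751, 0.66, 0.0]
ft_force: [0.1, 0.7, -0.4]
grip_width: -0.0
grip_force: 0.0
```

```bash
python3 -c "
from h import *
go(0,-.051,.022);brass()
T=cam('top');S=cam('scene')
a=cv2.resize(T['frame'][195:260,230:340,::-1],(770,455),interpolation=cv2.INTER_CUBIC)
cv2.imwrite('pics/c.png',a);save(S,'d.png',(300,225,420,315),6.6)"
```

```text
t 5.2 stand [  -0.2 -194.1   23.5] F [ 0.1  0.7 -0.4] w -0.0004096197714681693
shift/75 [ 1.908 -0.002  0.021] turn/120 [ 0.0001 -0.0001 -0.0014]
top 121.0 [291.2 226.9] [13.8 18.8] stand mm -4.2 -10.9
top 315.0 [221. 218.] [19.8 20.3] stand mm -0.5 125.1
scene 153.0 [352.5 271.9] [10.6 19.8] stand mm 0.8 -12.5
scene 185.5 [400.6 245. ] [12.1 19.7] stand mm 1.6 124.0
```

View pics/c.png

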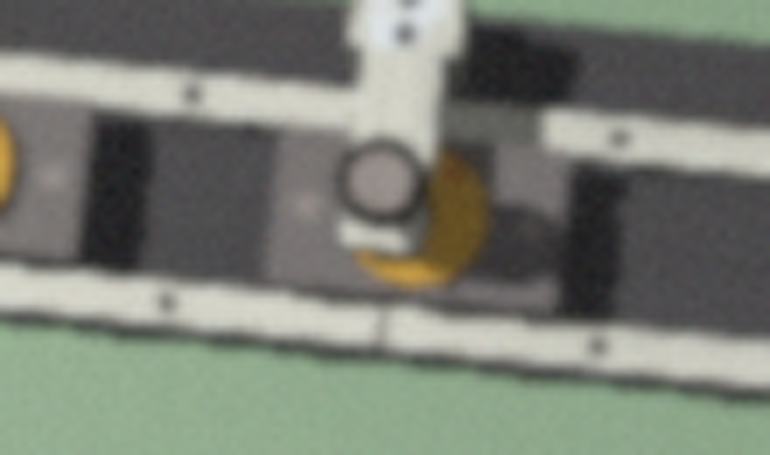

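View pics/d.png

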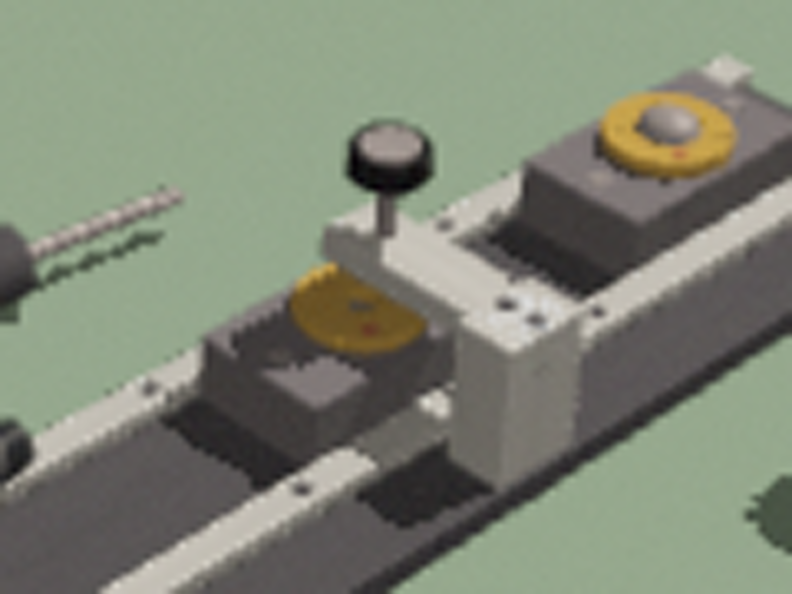

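In the top crop the open carrier's block spans x≈272 to 566 with the cap at (381,180). In the scene crop the hole shows at (362,306), and the carrier is flat in the track. A few mm remain.

```bash
python3 -c "
from h import *
T=cam('top');S=cam('scene')
f=lambda p:np.round([(p-O)@SX*1e3,(p-O)@SY*1e3],1)
print('block top',f(onz(T,289.9,226.3,.032)),[f(onz(T,230+x/7,195+y/7,.032)) for x,y in((272,208),(566,230),(265,283),(560,305))])
print('pin top',f(onz(T,230+381/7,195+180/7,.086)),'idx top',f(onz(T,230+382/7,195+326/7,.016)))
print('hole scene',f(onz(S,354.85,271.4,.037)),'cap scene',f(onz(S,300+390/6.6,225+143/6.6,.086)))
# outer ring arc fit, top
hsv=cv2.cvtColor(T['frame'],cv2.COLOR_RGB2HSV);m=cv2.inRange(hsv,(15,110,50),(30,255,255))
P=np.array([f(onz(T,u,v,.037)) for v,u in np.argwhere(m) if 278<u<305 and 210<v<240])
from scipy.optimize import least_squares
h=cv2.convexHull(P.astype(np.float32))[:,0]
print(h.tolist())
"
```

```text
block top [-2.5 -8. ] [array([-3.5, 32.6]), array([ -1.5, -48.3]), array([-24.3,  32.2]), array([-22.3, -48.7])]
pin top [-1.2 -0.2] idx top [-31.    0.1]
hole scene [ 2.5 -8. ] cap scene [0.7 1.4]
[[15.399999618530273, -14.199999809265137], [15.199999809265137, -12.300000190734863], [-13.800000190734863, 5.699999809265137], [-15.699999809265137, 5.5], [-19.100000381469727, 1.2999999523162842], [-20.700000762939453, -2.700000047683716], [-19.700000762939453, -12.199999809265137], [-17.200000762939453, -17.600000381469727], [-10.899999618530273, -22.700000762939453], [-8.800000190734863, -24.399999618530273], [-2.9000000953674316, -25.700000762939453], [-0.8999999761581421, -25.5], [2.9000000953674316, -25.100000381469727], [8.5, -22.600000381469727], [12.100000381469727, -20.299999237060547]]
```

Emit:
{"fn": "jog_arm", "kwargs": {"targets": [[0.3,0,0,0,0,0,-1],[0.3,0,0,0,0,0,-1],[0.3,0,0,0,0,0,-1],[0.3,0,0,0,0,0,-1],[0.3,0,0,0,0,0,-1],[0.18,0,0,0,0,0,-1],[0.06,0,0,0,0,0,-1],[0,0,0,0,0,0,-1]]}}

```text
time: 6.17
eef_pos: [0.5609, -0.0279, 0.0236]
ee_rot: [0.0, 0.749, 0.663, -0.0]
ft_force: [0.4, -0.2, 0.1]
grip_width: 0.0
grip_force: 0.0
```

Emit:
{"fn": "jog_arm", "kwargs": {"targets": [[0.05,0,0,0,0,0,-1],[0.05,0,0,0,0,0,-1],[0.05,0,0,0,0,0,-1],[0.038,0,0,0,0,0,-1],[0,0,0,0,0,0,-1],[0,0,0,0,0,0,-1]]}}

```text
time: 6.67
eef_pos: [0.5626, -0.0152, 0.0235]
ee_rot: [-0.0, 0.75, 0.661, 0.0]
ft_force: [0.5, 0.5, -0.4]
grip_width: -0.003
grip_force: 0.0
```

```bash
python3 -c "
from h import *
go(0,-.0495,.022)"
```

```text
t 6.6667 stand [ -0.4 -48.   23.5] F [ 0.5  0.5 -0.4] w -0.0033949889722979408
shift/75 [-0.02   0.005  0.021] turn/120 [ 0.     -0.0001  0.0001]
```

Emit:
{"fn": "jog_arm", "kwargs": {"targets": [[-0.4,0,0,0,0,0,-1],[-0.5,0,0,0,0,0,-1],[-0.5,0,-0.1,0,0,0,-1],[-0.4,0,-0.4,0,0,0,-1],[0,0,-0.5,0,0,0,-1],[0,0,-0.3,0,0,0,-1],[0,0,0,0,0,0,-1]]}}

```text
time: 7.25
eef_pos: [0.5492, -0.151, 0.1259]
ee_rot: [0.005, 0.751, 0.661, 0.003]
ft_force: [0.3, -0.1, -0.2]
grip_width: 0.002
grip_force: 0.0
```

```bash
python3 -c "
from h import *
go(0,0,.11);brass()
T=cam('top');S=cam('scene')
a=cv2.resize(T['frame'][195:260,230:340,::-1],(690,408),interpolation=cv2.INTER_CUBIC)
a=cv2.resize(T['frame'][208:248,240:325,::-1],(680,320),interpolation=cv2.INTER_CUBIC)
b=cv2.resize(S['frame'][245:280,320:405,::-1],(680,280),interpolation=cv2.INTER_CUBIC)
cv2.imwrite('pics/e.png',np.vstack([a,b]))"
```

```text
t 7.25 stand [   3.3 -184.3  125.9] F [ 0.3 -0.1 -0.2] w 0.0021465262513175876
shift/75 [ 2.458 -0.05   0.205] turn/120 [ 0.005   0.0012 -0.0007]
top 84.5 [284.5 225.1] [17.7 18.2] stand mm -2.0 2.3
top 316.0 [221.  218.1] [19.9 20.3] stand mm -0.6 125.1
scene 90.5 [354.3 271.1] [ 7.1 19.6] stand mm 1.3 -8.2
scene 186.0 [400.6 245. ] [12.1 19.8] stand mm 1.6 124.0
```

View pics/e.png

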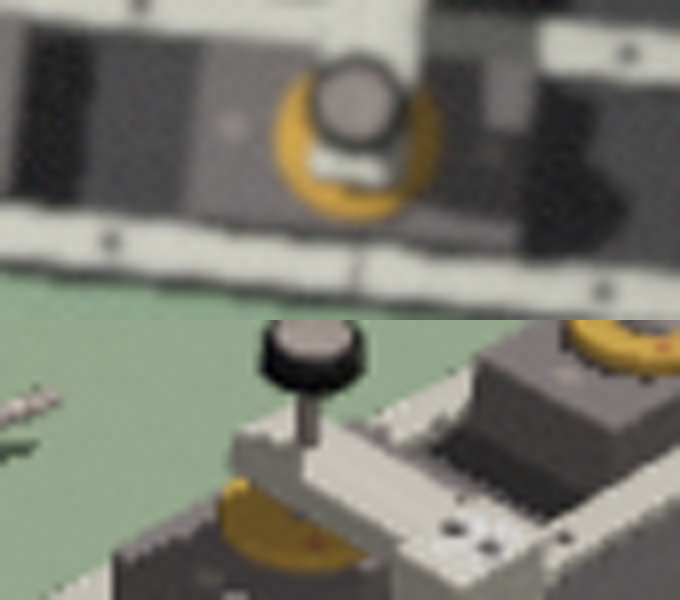

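The brass ring is now centred around (357,139) in the top part, with the cap at (358,100). The carrier is nearly exactly under the pin, and I'll check it numerically.

```bash
python3 -c "
from h import *
f=lambda p:np.round([(p-O)@SX*1e3,(p-O)@SY*1e3],1)
T=cam('top')
F=np.mean([camera('top')['frame'] for _ in range(6)],0).astype(np.uint8)
hsv=cv2.cvtColor(F,cv2.COLOR_RGB2HSV)
def fit(lo,w):
    m=cv2.inRange(hsv,(14,90,lo),(32,255,255));k=np.zeros_like(m);k[w[1]:w[3],w[0]:w[2]]=1
    pts=np.argwhere(m*k)[:,::-1].astype(np.float32)
    h=cv2.convexHull(pts)[:,0]
    P=np.array([f(onz(T,*p,.037)) for p in h]); c,r=cv2.minEnclosingCircle(P.astype(np.float32)); return c,r
for lo in(40,60,80): print(lo,'open',fit(lo,(268,205,305,245)),'capped',fit(lo,(205,205,240,235)))
# block edges: profile along row in brightness
g=cv2.cvtColor(F,cv2.COLOR_RGB2GRAY).astype(int)
print(g[224:227,255:275]);print(g[224:229,298:312])
print('cap',f(onz(T,284.3,220.5,.086)), 'ends', f(onz(T,264,223.5,.032)),f(onz(T,305.5,228,.032)))
"
```

```text
40 open ((-1.4097745418548584, 2.447462558746338), 20.34963035583496) capped ((-0.40000009536743164, 125.19999694824219), 21.247451782226562)
60 open ((-1.4097745418548584, 2.447462558746338), 20.34963035583496) capped ((-0.40000009536743164, 125.19999694824219), 21.247451782226562)
80 open ((-2.2141053676605225, 3.2672605514526367), 19.906572341918945) capped ((-0.40000009536743164, 125.19999694824219), 21.247451782226562)
[[ 75  75  74  74  75  74  74  75  84 101 111 115 123 130 132 125 116 114
  118 137]
 [ 75  75  76  75  73  75  74  76  86  99 110 113 116 123 123 117 114 113
  117 137]
 [ 74  75  75  76  74  74  74  77  87 102 111 112 113 114 115 112 112 113
  118 137]]
[[54 55 62 72 75 74 71 66 52 40 35 35 34 32]
 [55 56 60 62 62 57 55 51 42 36 34 35 35 35]
 [55 59 64 64 62 55 54 47 40 33 35 33 34 35]
 [55 60 64 66 64 57 51 45 39 33 35 36 35 34]
 [52 56 61 61 59 54 50 45 38 34 35 34 33 34]]
cap [-0.8  0. ] ends [-2.1 42.1] [ -2.8 -38.1]
```

Emit:
{"fn": "jog_arm", "kwargs": {"targets": [[0.4,0,0,0,0,0,-1],[0.4,0,0,0,0,0,-1],[0.4,0,0,0,0,0,-1],[0.4,0,0,0,0,0,-1],[0.4,0,0,0,0,0,-1],[0.4,0,0,0,0,0,-1],[0,0,0,0,0,0,-1],[0,0,0,0,0,0,-1]]}}

```text
time: 8.47
eef_pos: [0.5682, 0.0314, 0.1203]
ee_rot: [0.0, 0.749, 0.663, -0.0]
ft_force: [0.1, -1.1, -0.3]
grip_width: -0.002
grip_force: 0.0
```

```bash
python3 -c "
from h import *
go(-.0005,0,.09)"
```

```text
t 8.4667 stand [ -0.7  -1.  120.3] F [ 0.1 -1.1 -0.3] w -0.0020348692305072556
shift/75 [0.013 0.002 0.404] turn/120 [-0.0001  0.0002  0.0019]
```

Down to 90 mm, then press gently in 2 mm rows.

Emit:
{"fn": "jog_arm", "kwargs": {"targets": [[0.013,0,0.2,0,0,0.002,-1],[0,0,0.2,0,0,0,-1],[0,0,0.03,0,0,0,-1],[0,0,0.03,0,0,0,-1],[0,0,0.03,0,0,0,-1],[0,0,0,0,0,0,-1]]}}

```text
time: 8.97
eef_pos: [0.5685, 0.0302, 0.084]
ee_rot: [0.0, 0.752, 0.66, -0.0]
ft_force: [0.2, 0.6, 0.4]
grip_width: -0.001
grip_force: 0.0
```

Emit:
{"fn": "jog_arm", "kwargs": {"targets": [[0,0,0.027,0,0,0,-1],[0,0,0.027,0,0,0,-1],[0,0,0,0,0,0,-1]]}}

```text
time: 9.22
eef_pos: [0.569, 0.0304, 0.0802]
ee_rot: [0.001, 0.751, 0.66, 0.0]
ft_force: [-0.9, -1.8, 2.5]
grip_width: -0.001
grip_force: 1.3
```

Emit:
{"fn": "jog_arm", "kwargs": {"targets": [[0,0,0.027,0,0,0,-1],[0,0,0.027,0,0,0,-1],[0,0,0,0,0,0,-1]]}}

```text
time: 9.47
eef_pos: [0.569, 0.0306, 0.0756]
ee_rot: [0.001, 0.751, 0.66, 0.0]
ft_force: [-0.0, -2.2, 1.8]
grip_width: -0.004
grip_force: 1.2
```

Emit:
{"fn": "jog_arm", "kwargs": {"targets": [[0,0,0.027,0,0,0,-1],[0,0,0.027,0,0,0,-1],[0,0,0.027,0,0,0,-1],[0,0,0,0,0,0,-1]]}}

```text
time: 9.8
eef_pos: [0.5688, 0.0309, 0.0693]
ee_rot: [0.0, 0.751, 0.66, 0.0]
ft_force: [0.7, -1.7, 2.1]
grip_width: -0.0
grip_force: 1.3
```

Emit:
{"fn": "jog_arm", "kwargs": {"targets": [[0,0,0.02,0,0,0,-1],[0,0,0.02,0,0,0,-1],[0,0,0,0,0,0,-1],[0,0,0,0,0,0,-1]]}}

```text
time: 10.13
eef_pos: [0.5685, 0.0313, 0.0663]
ee_rot: [-0.0, 0.751, 0.66, 0.0]
ft_force: [2.4, 0.1, 2.7]
grip_width: -0.004
grip_force: 1.1
```

Emit:
{"fn": "jog_arm", "kwargs": {"targets": [[0,0,0.02,0,0,0,-1],[0,0,0.01,0,0,0,-1],[0,0,0,0,0,0,-1]]}}

```text
time: 10.38
eef_pos: [0.5686, 0.0313, 0.0659]
ee_rot: [0.0, 0.751, 0.66, 0.0]
ft_force: [-1.5, -0.4, 13.6]
grip_width: 0.0
grip_force: 6.6
```

Force rose to 13.6 N at z = 66 mm, so the pin is at its end stop. Lift away and check.

Emit:
{"fn": "jog_arm", "kwargs": {"targets": [[0,0,-0.1,0,0,0,-1],[0,0,-0.4,0,0,0,-1],[0,0,-0.5,0,0,0,-1],[-0.5,0,-0.3,0,0,0,-1],[-0.5,0,0,0,0,0,-1],[-0.5,0,0,0,0,0,-1],[-0.5,0,0,0,0,0,-1],[0,0,0,0,0,0,-1]]}}

```text
time: 11.05
eef_pos: [0.548, -0.1215, 0.1603]
ee_rot: [0.0, 0.753, 0.658, -0.002]
ft_force: [1.1, -0.2, -0.5]
grip_width: -0.004
grip_force: 0.0
```

```bash
python3 -c "
from h import *
go(0,0,.09);brass()
c=cam('top');z=[depth(c,u,v)[2] for u in(283,284,285) for v in(219,220,221)];print('cap z',np.round(np.median(z),4))
S=cam('scene');save(S,'f.png',(300,215,440,320),5)"
```

```text
t 11.05 stand [  -1.6 -155.2  160.3] F [ 1.1 -0.2 -0.5] w -0.003672041177000733
shift/75 [2.073 0.006 0.931] turn/120 [-0.0007  0.0015 -0.0039]
top 89.5 [284.5 224.9] [17.9 18.3] stand mm -1.7 2.3
top 317.0 [221.  218.1] [19.9 20.4] stand mm -0.5 125.1
scene 94.5 [354.2 271.2] [ 7.4 19.6] stand mm 1.3 -8.6
scene 185.5 [400.6 245. ] [12.1 19.7] stand mm 1.6 124.0
cap z 0.066
```

View pics/f.png

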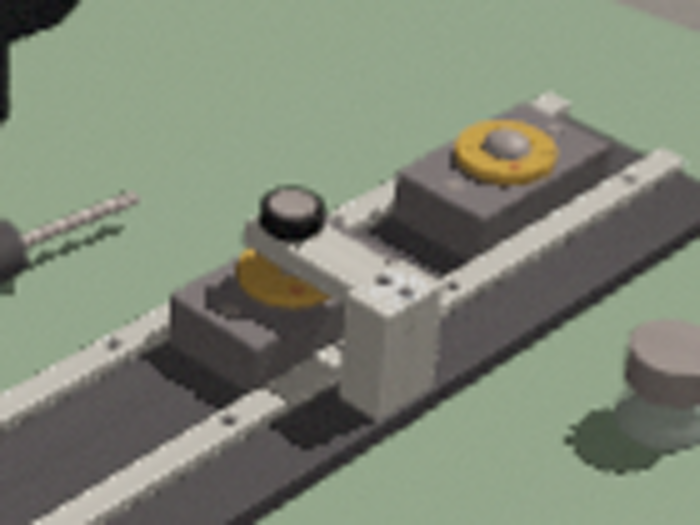

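The cap is down on the head at (292,205), with its top measured at z = 66 mm. The open carrier is flat below it, the capped carrier hasn't moved, and the arm is clear.

```bash
python3 -c "
from workcell import *
print(finish_job())"
```

```text
the job is handed in; nothing more can be done
None
```

I slid the open carrier beneath the gauge pin and pressed the cap down to its stop (cap top measured at 66 mm, i.e. fully down); the carrier is flat, the capped carrier hasn't moved, and the job is handed in, though the hand-in returned no verdict.

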